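Stand the stage inserts in the slotted rack

ROBOT

A 7-joint arm with a two-finger parallel gripper is mounted at the origin on the work surface. World frame = base frame: x ahead of the robot, y to its left, z up, the work surface at z = 0. Lengths are in m, angles in rad, forces in N, time in s.
With the tool pointing down it reaches from about 0.4 to 0.85 m from the base axis. Payload 10.4 kg.
Tool frame: the origin (TCP) lies between the finger pads; the fingertips stand 14 mm ahead of it and the grasp point (between the pads) lies 5 mm behind it; z points along the fingers, y is the direction in which the jaws open and shut (so a half turn about z gives the same grasp; the last joint's range is limited). The gripper opens to 87 mm and grips with 3 to 60 N. Pads are 19 mm wide; open, the fingers measure 117 mm over their backs; the gripper's body (75 mm by 190 mm) begins 51 mm behind the grasp point.
Start: joints at [1.289, 0.332, -0.065, 1.46, 0.022, 1.35, -0.088], TCP at [0.16, -0.604, 0.237] pointing down, gripper open.
Joint ranges: [-2.6, 2.6], [-0.5, 2.12], [-1.47, 1.34], [0.16, 2.42], [-1.27, 4.41], [0.06, 2.06], [-2.6, 2.6]. Speed limits (rad/s): [2.22, 2.22, 2.79, 2.79, 3.14, 3.14, 3.14].

INTERFACE

Orientations are given as a unit quaternion [x, y, z, w].
In Python, from bench import readout, camera, calibration, order gives the robot as it stands.
- The arm moves only by the tool apply_moves, never from a script. Its argument "deltas" is a list of rows, each an object with "translation": the shift along the world's x, y, z in m, a list of three; "turn": the turn, a rotation vector about the world's x, y, z in rad, a list of three; "hand": the finger opening in m, from 0 to 0.087. A call has 1 to 5 rows; each row shifts and turns the pose as measured when the row begins; what a row does not reach is not made up. A row lasts 1/10 s, in which the tool goes at most 50 mm and 8.59 degrees, less where a joint would pass 70% of its speed; a pose out of reach is approached as far as the arm can. A call with a gripper value outside its range is refused whole. The fingers move at their own pace and stop on an object; "newtons" is the grip in N (left out, the last holds). Time passes only in rows, so rows that do not move let the fingers close. It gives the time, the measured TCP pose, the force and the opening at its end, in the units of the state.
- readout.read_state(): the state, without advancing time (a new reading comes with each control period).
- camera(name): name is "scene" or "top" or "wrist"; returns the picture (400x640x3 uint8, red, green, blue); there is no depth.
- calibration(name): a dict with "fx", "fy", "cx", "cy" (pixels), "D" ([k1, k2, p1, p2, k3] as OpenCV has them; the pictures are not rectified), "extrinsics" (4x4, takes a point from world to camera coordinates). Camera axes: x right, y down, z forward; pixel columns grow to the right and rows downward; lengths in m; the calibration is good to about 2 mm. A picture is of the moment at which its call begins: read the wrist's pose just before it. calibration takes no time and is no camera call; for the wrist camera it gives the pose at the moment of the call.
- order.close_job(): hands the job in, once; it reports no verdict.
The state is a dict: "time": time; "joint_positions": joint angles; "joint_vel": joint speeds; "joint_torque": joint torques, N m; "ee_pos": TCP position; "eef_rot": TCP orientation; "ft_force": force on the tool from outside, world axes, zero at the start; "torque": the same for the moment, N m; "width": finger opening in m.
Only numpy, scipy, OpenCV 4.12 (cv2) and the standard library are available. Lean on these libraries where they do the work, as an engineer would, in place of code of your own. Each camera call takes 0.05 s, during which the arm holds its last target. There are 200 camera calls.

TASK

Take the two flat aluminium microscope stage inserts off their easels and stand each one upright on a long edge in a slot of its own in the white slotted rack, right down on the floor of the slot and about midway across the block. The white block can sit anywhere along its steel tray, so find the slots by eye or by feel rather than trusting the tray; lower the inserts gently, without letting them fall, and leave the other things where they are.

Things in the scene. Friction and masses are not known exactly. Their poses are not given: they have to be found in the camera images.
- insert_round: Flat aluminium plate 130 mm long, 100 mm wide, 6 mm thick, 0.15 to 0.25 kg, with a round opening 46 mm across through its middle. Origin: centre; x is its normal, y along the length, z across the width. It starts leaning on an easel, long edge down: z points up along the plate, 0.5 rad from vertical, towards the robot's right (-y, +-0.3); x points up and left.
- insert_round_edge (a point): Middle of the upper long edge of this leaning insert, 50 mm from its centre along its z (same axes). The 27 mm next to the edge are solid plate, and nothing stands in front of or behind the upper 45 mm, so it can be pinched across the 6 mm thickness by a tool tilted along the plate.
- insert_slot: Flat aluminium plate 130 mm long, 100 mm wide, 6 mm thick, 0.15 to 0.25 kg, with an oblong opening 76 mm (y) by 26 mm (z) through its middle. Origin: centre; x is its normal, y along the length, z across the width. It starts leaning on an easel, long edge down: z points up along the plate, 0.5 rad from vertical, towards the robot's right (-y, +-0.3); x points up and left.
- insert_slot_edge (a point): Middle of the upper long edge of this leaning insert, 50 mm from its centre along its z (same axes). The 37 mm next to the edge are solid plate, and nothing stands in front of or behind the upper 45 mm, so it can be pinched across the 6 mm thickness by a tool tilted along the plate.
- rack: Steel tray fixed on the bench, 150 mm (x) by 180 mm (y), rim 18 mm high; origin: centre of its underside, z up. A white plastic block with three slots sits in it, 110 mm (x) by 137 mm (y), centred in x, but its middle lies up to 14 mm either way along y from the tray's middle: not reported, different each time. It stays put when pushed with less than 60 N.
- rack_top (a point): Point over the TRAY's middle (not the block's) at the height of the block's top, 60 mm above the bench; axes of the tray. The block's flat end faces lie 68.5 mm either way along y from the block's middle and stand 42 mm above the rim: touching one sideways tells where the block is. So does feeling along its top, or a camera.
- rack_floor (a point): Point over the tray's middle (not the block's) at the height of the slot floors, 20 mm above the bench. Slots: 9 mm wide, 40 mm deep, top edges rounded 2 mm, along the tray's x through the whole block, open at both ends; one at the block's middle, one 44 mm to either side along y. A seated insert's centre is 70 mm above the bench.
- easel_a: Grey easel fixed on the bench; base 110 by 100 mm, 10 mm high, from x -60 to +50 mm; origin: under the base, z up. A 90 mm wide back board leans 0.5 rad to its -x side, with a ledge square to it; they carry the round-opening insert and support its lower 50 mm.
- easel_b: Second easel, the same as easel_a. It carries the insert with the oblong opening.
- dishes: Bystander, loose, not to be disturbed: stack of three clear round dishes, 90 mm across, 45 mm high. Origin: centre of its underside.
- bottle: Bystander, loose, not to be disturbed: amber glass bottle with white cap, 56 mm across, 120 mm high. Origin: centre of its underside.
- lens_case: Bystander, loose, not to be disturbed: black round lens case, 56 mm across, 60 mm high. Origin: centre of its underside.
- tip_box: Bystander, loose, not to be disturbed: grey box with a clear lid, 82 x 122 x 67 mm high. Origin: centre of its underside.
- mouse: Bystander, loose, not to be disturbed: black computer mouse, 105 x 60 x 35 mm high. Origin: centre of its underside.
- slide_box: Bystander, loose, not to be disturbed: white flat box, 82 x 87 x 35 mm high. Origin: centre of its underside.
Not all that is in view belongs to the job. Leave any green look-alike of the insert_round alone.

How it is judged:
At the end, for the whole second after the job is handed in: Both inserts stand at rest on a long edge on a slot floor of the rack, one to a slot (centre 70 +/- 6 mm above the bench), upright within 0.10 rad, level within 0.06 rad, in line with the slots within 0.15 rad, centred across the block (tray x) within 25 mm (x of insert_round in the frame of rack between -0.025 and 0.025 m and y of insert_round in the frame of rack between -0.065 and 0.065 m and z of insert_round in the frame of rack between 0.064 and 0.076 m and angle between insert_round's own x axis and vertical between 1.471 and 1.671 rad and angle between insert_round's own y axis and vertical between 1.511 and 1.631 rad and angle between the x axis of each of insert_round, insert_slot and the y axis of rack, either way round below 0.15 rad and linear speed of each of insert_round, insert_slot below 0.03 m/s and x of insert_slot in the frame of rack between -0.025 and 0.025 m and y of insert_slot in the frame of rack between -0.065 and 0.065 m and z of insert_slot in the frame of rack between 0.064 and 0.076 m and angle between insert_slot's own x axis and vertical between 1.471 and 1.671 rad and angle between insert_slot's own y axis and vertical between 1.511 and 1.631 rad); the robot touches nothing.
It fails at once if an insert is knocked or pressed against the rack with more than 150 N (contact force between any of insert_round, insert_slot and rack above 150 N).
It fails at once if an insert is let fall into the rack (faster than 0.35 m/s while its centre is over the tray and less than 110 mm above the bench) ((x of insert_round in the frame of rack between -0.075 and 0.075 m and y of insert_round in the frame of rack between -0.09 and 0.09 m and height (world z) of insert_round below 0.11 m and linear speed of insert_round above 0.35 m/s) or (x of insert_slot in the frame of rack between -0.075 and 0.075 m and y of insert_slot in the frame of rack between -0.09 and 0.09 m and height (world z) of insert_slot below 0.11 m and linear speed of insert_slot above 0.35 m/s)).
It fails at once if a bystander (dishes, bottle, lens case, tip box, mouse or slide box) is moved by more than 25 mm (distance of any of dishes, bottle, lens_case, tip_box, mouse, slide_box from where it was at the start of the episode above 0.025 m).
It also fails if it takes over 67 s, if anything falls off the work surface, if the arm or the gripper's body presses on something with over 40 N, if the wrist force passes 120 N, or if a joint passes its speed limit or range.

## Working session

There is one attempt and no reset: what is moved stays moved. The work goes in short steps, Python scripts to look and compute and a tool call to move; the robot and the scene stay as the last step left them, time stands still between calls to the robot, and variables do not carry over. Pictures are saved under pics/ and viewed, about 8 in all and at most 12, crops included, and the job is handed in when it is done.

Besides the shell and the picture viewer there is one more tool, called after "Call:" as name(argument=value, ...) on one line, values as JSON. apply_moves: Moves the arm, as the interface text tells. Its arguments: {"type":"object","properties":{"deltas":{"type":"array","items":{"type":"object","properties":{"translation":{"type":"array","items":{"type":"number"}},"turn":{"type":"array","items":{"type":"number"}},"hand":{"type":"number"}}}},"newtons":{"type":"number"}},"required":["deltas"]}

```bash
ls; mkdir -p pics
python3 - <<'E'
from bench import readout,camera,calibration
import cv2,numpy as np
print(readout.read_state())
for n in ("scene","top"):
    c=calibration(n);print(n,{k:np.round(v,4).tolist() for k,v in c.items()})
    im=camera(n);cv2.imwrite(f"pics/{n}0.png",im[:,:,::-1])
E
```

```text
pics
{'time': 0.0, 'joint_positions': array([ 1.28938906,  0.33286724, -0.06467355,  1.46093043,  0.02159813,
        1.34987902, -0.08851693]), 'joint_vel': array([ 0.00058605, -0.00059653, -0.00124775,  0.0003637 , -0.00055866,
        0.00122684, -0.00042597]), 'joint_torque': array([-1.20013451e-04, -6.23264551e+01,  2.46679096e-02, -3.89889550e+01,
       -6.14378066e-02,  3.98623093e-02,  1.38154951e-04]), 'ee_pos': array([ 0.15984495, -0.60384575,  0.23576194]), 'eef_rot': array([ 9.91640181e-01,  1.29032048e-01, -1.24324766e-04, -6.83209873e-04]), 'ft_force': array([-0.54555518, -0.74603935,  0.00431974]), 'torque': array([ 0.0293566 , -0.03258896,  0.0431806 ]), 'width': 0.08701102106823597}
scene {'fx': 514.1511, 'fy': 514.1511, 'cx': 322.1186, 'cy': 198.1025, 'D': [0.0181, 0.0, 0.0, 0.0, 0.0], 'extrinsics': [[-0.6442, 0.7647, -0.0119, 0.3206], [0.6473, 0.5368, -0.5412, -0.3156], [-0.4074, -0.3564, -0.8408, 1.9066], [0.0, 0.0, 0.0, 1.0]]}
top {'fx': 419.5766, 'fy': 419.5766, 'cx': 320.6314, 'cy': 195.4108, 'D': [-0.0565, 0.0, 0.0, 0.0, 0.0], 'extrinsics': [[-0.0742, -0.9972, -0.0025, 0.0489], [-0.9759, 0.0731, -0.2054, 0.5411], [0.2051, -0.0128, -0.9787, 1.2369], [0.0, 0.0, 0.0, 1.0]]}
```

View pics/scene0.png

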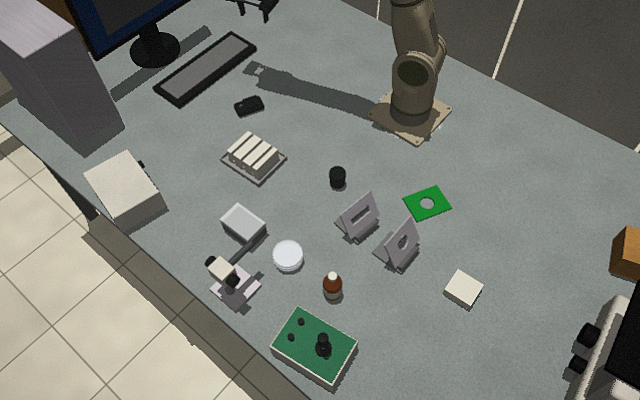

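View pics/top0.png

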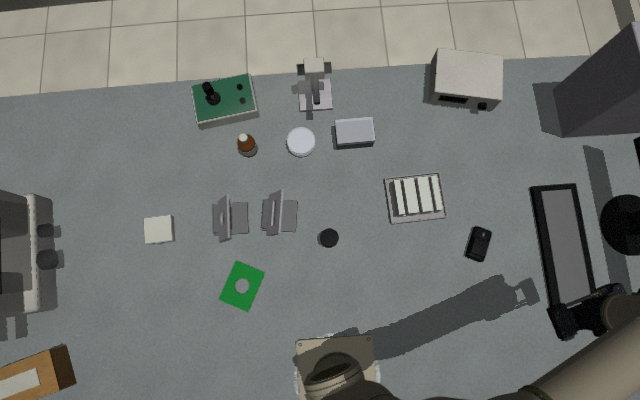

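```bash
cat > h.py <<'E'
import cv2,numpy as np
from bench import readout,camera,calibration
def ray(c,uv):
    K=np.array([[c["fx"],0,c["cx"]],[0,c["fy"],c["cy"]],[0,0,1]])
    p=cv2.undistortPoints(np.array([[uv]],float),K,np.array(c["D"],float))[0,0]
    E=np.array(c["extrinsics"]);R=E[:3,:3];o=-R.T@E[:3,3];d=R.T@np.r_[p,1];return o,d/np.linalg.norm(d)
def plane(c,uv,z):
    o,d=ray(c,uv);return o+d*(z-o[2])/d[2]
def tri(c1,a,c2,b):
    (o,d),(p,e)=ray(c1,a),ray(c2,b)
    s=np.linalg.lstsq(np.c_[d,-e],p-o,rcond=None)[0];P,Q=o+s[0]*d,p+s[1]*e
    return (P+Q)/2,np.linalg.norm(P-Q)
def proj(c,P):
    K=np.array([[c["fx"],0,c["cx"]],[0,c["fy"],c["cy"]],[0,0,1]]);E=np.array(c["extrinsics"])
    return cv2.projectPoints(np.atleast_2d(np.array(P,float)),cv2.Rodrigues(E[:3,:3])[0],E[:3,3],K,np.array(c["D"],float))[0][:,0]
def crop(im,x,y,w,h,W,H): return cv2.resize(im[y:y+h,x:x+w],(W,H),interpolation=cv2.INTER_CUBIC)
E
python3 - <<'E'
from h import *
t=cv2.imread("pics/top0.png");s=cv2.imread("pics/scene0.png")
m=np.vstack([np.hstack([crop(t,205,180,100,75,400,300),crop(s,330,180,100,75,400,300)]),
 np.hstack([crop(t,370,160,80,75,400,300)[:, :],crop(s,215,122,80,75,400,300)])])
m[300:]=np.hstack([crop(t,370,160,80,60,400,300),crop(s,215,127,80,60,400,300)])
cv2.imwrite("pics/m1.png",m)
T=calibration("top")
for n,u,z in [("rack",(414,197),.06),("roundtop",(222,215),.11),("slottop",(272,210),.11),("lens",(328,238),.06),("bottle",(245,140),.12),("dish",(301,141),.045),("mouse",(478,243),.035),("slide",(158,229),.035),("tip",(355,131),.067)]: print(n,plane(T,u,z).round(3))
E
```

```text
rack [ 0.516 -0.278  0.06 ]
roundtop [0.495 0.302 0.11 ]
slottop [0.499 0.155 0.11 ]
lens [ 0.41  -0.004  0.06 ]
bottle [0.717 0.224 0.12 ]
dish [0.728 0.058 0.045]
mouse [ 0.362 -0.465  0.035]
slide [0.479 0.521 0.035]
tip [ 0.74  -0.115  0.067]
```

View pics/m1.png

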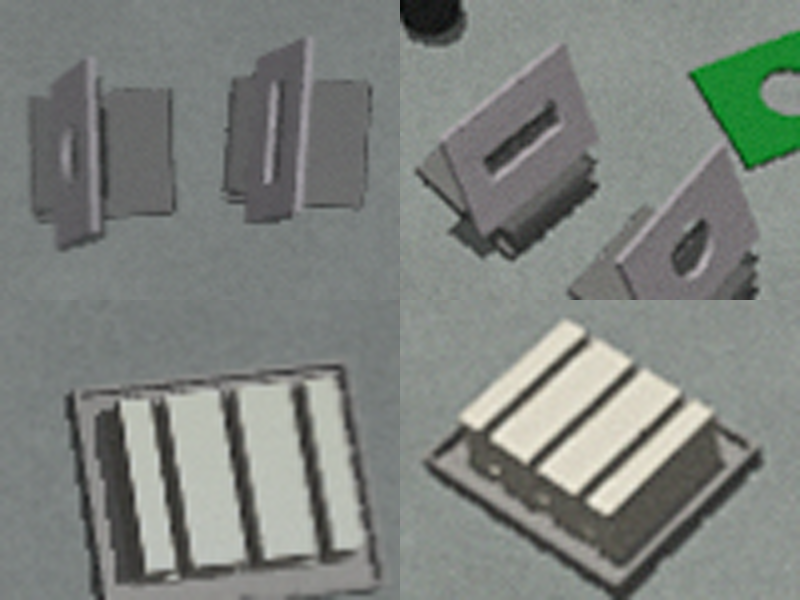

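Run:
```python
from h import *
T=calibration("top");S=calibration("scene")
for n,a,b in [("round far",(227.9,194.5),(384.5,245.5)),("round near",(228.9,238),(410,217)),("slot far",(282.25,189.5),(370.5-0,191.5)),("x",(282.25,189.5),(340.75,215)),("slot near",(279.75,233),(370.5,191.5))]:
    P,e=tri(T,a,S,b);print(n,P.round(4),round(e,4))
t=lambda X,Y:(370+X/5,160+(Y-300)/5); s=lambda X,Y:(215+(X-400)/5,127+(Y-300)/5)
for n,a1,a2,b1,b2 in [("L",(157,397),(180,572),(585,497),(680,400)),("M",(228,390),(256,562),(535,470),(632,370)),("R",(300,382),(325,555),(478,440),(585,335))]:
    for a,b in((a1,b1),(a2,b2)):
        P,e=tri(T,t(*a),S,s(*b));print(n,P.round(4),round(e,4),plane(T,t(*a),.06).round(4),plane(S,s(*b),.06).round(4))
for c in [(72,393),(345,367),(382,590),(97,618)]: print("tray",plane(T,t(*c),.018).round(4))
```

```text
round far [0.5548 0.2842 0.1091] 0.0025
round near [0.4263 0.2854 0.105 ] 0.0012
slot far [0.5134 0.1462 0.2238] 0.0774
x [0.557  0.1226 0.1114] 0.0036
slot near [0.4293 0.1378 0.1051] 0.0039
L [ 0.5735 -0.2434  0.0575] 0.0051 [ 0.5743 -0.2452  0.06  ] [ 0.5737 -0.2393  0.06  ]
L [ 0.467  -0.2513  0.0488] 0.0049 [ 0.464  -0.2467  0.06  ] [ 0.4737 -0.2468  0.06  ]
M [ 0.576  -0.2895  0.0511] 0.0058 [ 0.5755 -0.2899  0.06  ] [ 0.579  -0.2808  0.06  ]
M [ 0.4688 -0.2977  0.0473] 0.0013 [ 0.4666 -0.2939  0.06  ] [ 0.4756 -0.2901  0.06  ]
R [ 0.58   -0.3385  0.0464] 0.0019 [ 0.5773 -0.3355  0.06  ] [ 0.5856 -0.3283  0.06  ]
R [ 0.4696 -0.3403  0.0526] 0.003 [ 0.4677 -0.3369  0.06  ] [ 0.4739 -0.3368  0.06  ]
tray [ 0.5909 -0.1999  0.018 ]
tray [ 0.595  -0.3779  0.018 ]
tray [ 0.449  -0.3822  0.018 ]
tray [ 0.4451 -0.2003  0.018 ]
```

Call:
apply_moves(deltas=[{"translation":[0.032,0.032,0.012],"turn":[0,0,-0.052],"hand":0.087},{"translation":[0.032,0.032,0.012],"turn":[0,0,-0.052],"hand":0.087},{"translation":[0.032,0.032,0.012],"turn":[0,0,-0.052],"hand":0.087},{"translation":[0.032,0.032,0.012],"turn":[0,0,-0.052],"hand":0.087},{"translation":[0.032,0.032,0.012],"turn":[0,0,-0.052],"hand":0.087}])

```text
time: 0.6
ee_pos: [0.3161, -0.4406, 0.2926]
eef_rot: [1.0, -0.012, -0.003, -0.004]
ft_force: [0.6, -0.2, 0.2]
width: 0.0869
```

Call:
apply_moves(deltas=[{"translation":[0.032,0.032,0.0],"turn":[0,0,0],"hand":0.087},{"translation":[0.032,0.032,0.0],"turn":[0,0,0],"hand":0.087},{"translation":[0.032,0.032,0.0],"turn":[0,0,0],"hand":0.087},{"translation":[0.032,0.032,0.0],"turn":[0,0,0],"hand":0.087},{"translation":[0.032,0.032,0.0],"turn":[0,0,0],"hand":0.087}])

```text
time: 1.1
ee_pos: [0.4812, -0.2731, 0.2941]
eef_rot: [1.0, -0.013, -0.002, -0.003]
ft_force: [0.9, -0.7, 0.0]
width: 0.0871
```

Run:
```python
from h import *
s=readout.read_state();print(s["time"],s["ee_pos"].round(4),s["eef_rot"].round(4),s["joint_positions"].round(2))
c=calibration("wrist");E=np.array(c["extrinsics"]);print((-E[:3,:3].T@E[:3,3]).round(3),E[:3,:3].round(3),c["fx"])
print("rack in wrist",proj(c,[[.52,-.29,.06]]))
```

```text
1.1 [ 0.4812 -0.2731  0.2941] [ 0.9999 -0.0133 -0.0024 -0.0029] [ 0.75  0.18 -0.36  1.54  0.06  1.44 -1.21]
[ 0.55  -0.277  0.441] [[-0.026 -1.    -0.007]
 [-0.968  0.023  0.251]
 [-0.251  0.013 -0.968]] 354.60583254490894
rack in wrist [[331.36488919 134.53757035]]
```

Call:
apply_moves(deltas=[{"translation":[0.0,0.0,-0.04],"turn":[0,0,0.012],"hand":0.087},{"translation":[0.0,0.0,-0.04],"turn":[0,0,0.012],"hand":0.087},{"translation":[0.0,-0.01,-0.04],"turn":[0,0,0],"hand":0.05},{"translation":[0,0,0],"turn":[0,0,0],"hand":0.05}])

```text
time: 1.5
ee_pos: [0.4865, -0.2738, 0.1707]
eef_rot: [1.0, 0.006, -0.001, -0.004]
ft_force: [-0.7, 0.5, 0.4]
width: 0.0777
```

Run:
```python
from h import *
import json
s=readout.read_state();c=calibration("wrist");im=camera("wrist");cv2.imwrite("pics/w1.png",im[:,:,::-1])
json.dump({k:np.array(v).tolist() for k,v in c.items()},open("w1.json","w"))
print(s["time"],s["ee_pos"].round(4),s["eef_rot"].round(4),s["width"])
```

```text
1.5 [ 0.4865 -0.2738  0.1707] [ 1.0e+00  6.4e-03 -8.0e-04 -4.1e-03] 0.07770403064405808
```

View pics/w1.png

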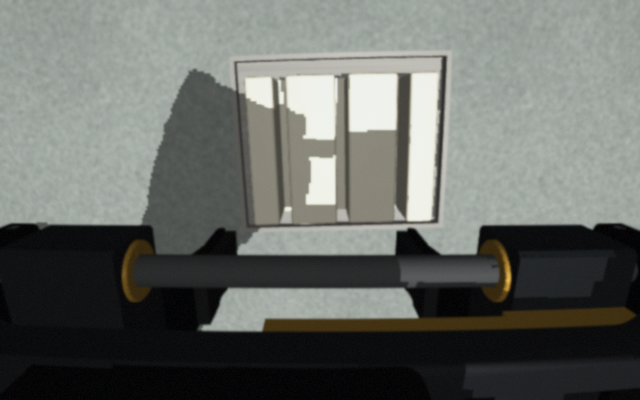

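Run:
```python
from h import *
import json
c=json.load(open("w1.json"));g=cv2.cvtColor(cv2.imread("pics/w1.png"),cv2.COLOR_BGR2GRAY).astype(float)
for r in (80,110,190):
    print(r,"cols 238..445:",[int(v) for v in g[r-2:r+3,238:446].mean(0)])
T=np.array([plane(c,p,.018) for p in [(235,61),(450,53),(442,225),(247,226)]]);print("tray rim",T.round(4))
B=np.array([plane(c,p,.06) for p in [(245,78),(438,71),(437,222),(250,222)]]);print("block top",B.round(4))
```

```text
80 cols 238..445: [150, 173, 178, 179, 178, 175, 180, 206, 226, 231, 232, 233, 233, 233, 234, 234, 235, 235, 235, 235, 236, 236, 236, 236, 237, 237, 237, 237, 238, 238, 237, 234, 225, 193, 147, 114, 109, 115, 131, 162, 189, 194, 172, 141, 124, 123, 132, 165, 203, 228, 236, 238, 238, 238, 238, 238, 238, 238, 239, 238, 238, 239, 239, 239, 239, 239, 239, 239, 240, 239, 239, 239, 239, 239, 239, 239, 239, 239, 240, 239, 239, 239, 240, 239, 240, 239, 239, 240, 240, 239, 240, 239, 239, 239, 236, 224, 208, 218, 217, 182, 144, 133, 133, 133, 131, 122, 99, 79, 75, 98, 136, 179, 224, 237, 239, 240, 239, 239, 240, 240, 239, 239, 239, 240, 239, 239, 239, 239, 240, 239, 239, 240, 239, 239, 239, 239, 240, 239, 240, 239, 240, 240, 240, 239, 239, 239, 239, 239, 239, 240, 239, 239, 239, 239, 239, 239, 238, 234, 219, 180, 127, 88, 71, 69, 68, 68, 68, 67, 67, 67, 70, 87, 132, 184, 221, 234, 238, 239, 239, 239, 239, 239, 239, 239, 239, 239, 239, 239, 239, 239, 239, 239, 239, 239, 239, 239, 238, 237, 232, 218, 191, 155, 115, 84, 61, 48, 54, 100]
110 cols 238..445: [56, 58, 73, 84, 89, 89, 89, 90, 100, 116
[... 1527 characters left out ...]
0, 130, 134, 135, 134, 134, 133, 134, 134, 133, 133, 134, 134, 134, 134, 134, 135, 134, 134, 134, 133, 133, 134, 134, 134, 134, 134, 133, 134, 133, 133, 134, 133, 133, 134, 133, 133, 132, 133, 133, 134, 133, 130, 126, 122, 112, 90, 72, 69, 68, 70, 69, 68, 69, 70, 74, 100, 152, 202, 229, 237, 240, 240, 240, 240, 239, 239, 239, 240, 239, 240, 240, 239, 239, 239, 239, 240, 239, 239, 239, 238, 231, 212, 184, 147, 106, 75, 56, 54, 88, 143, 177, 189, 189, 182, 170]
tray rim [[ 0.5905 -0.2069  0.018 ]
 [ 0.5995 -0.3796  0.018 ]
 [ 0.4545 -0.3868  0.018 ]
 [ 0.4508 -0.2123  0.018 ]]
block top [[ 0.5742 -0.2231  0.06  ]
 [ 0.581  -0.3576  0.06  ]
 [ 0.4709 -0.3671  0.06  ]
 [ 0.4686 -0.2235  0.06  ]]
```

Run:
```python
from h import *
import json
c=json.load(open("w1.json"))
for n,ps in {"L":[(279.1,80),(279.8,110),(284,190)],"M":[(342.5,80),(342.1,110),(342,190)],"R":[(403.8,80),(403.3,110),(401.5,190)]}.items():
    P=np.array([plane(c,p,.06) for p in ps]);f=np.polyfit(P[:,0],P[:,1],1);print(n,P[:,:2].round(4).tolist(),"yaw",f[0].round(4),"y@.52",np.polyval(f,.52).round(4))
```

```text
L [[0.573, -0.247], [0.5525, -0.2474], [0.4942, -0.2499]] yaw 0.0384 y@.52 -0.2489
M [[0.5735, -0.2912], [0.5531, -0.2915], [0.4949, -0.2932]] yaw 0.0267 y@.52 -0.2925
R [[0.5744, -0.334], [0.5539, -0.335], [0.4956, -0.3378]] yaw 0.0477 y@.52 -0.3366
```

Call:
apply_moves(deltas=[{"translation":[0,0.01,0.045],"turn":[0,0,0],"hand":0.04},{"translation":[0,0.045,0.02],"turn":[0,0,0],"hand":0.04},{"translation":[0,0.05,0.0],"turn":[0,0,0],"hand":0.04},{"translation":[0,0.05,0.0],"turn":[0,0,0],"hand":0.04},{"translation":[0,0.05,0],"turn":[0,0,0],"hand":0.04}])

```text
time: 2.05
ee_pos: [0.4892, -0.0703, 0.2533]
eef_rot: [1.0, 0.0, 0.007, -0.001]
ft_force: [2.3, 0.2, 0.2]
width: 0.042
```

Call:
apply_moves(deltas=[{"translation":[0,0.05,0],"turn":[0,0,0],"hand":0.04},{"translation":[0,0.05,0],"turn":[0,0,0],"hand":0.04},{"translation":[0,0.04,0],"turn":[0.12,0,0],"hand":0.04},{"translation":[0,0.03,0],"turn":[0.14,0,0],"hand":0.04},{"translation":[0,0.0,0],"turn":[0.14,0,0],"hand":0.04}])

```text
time: 2.55
ee_pos: [0.4898, 0.1183, 0.2714]
eef_rot: [0.979, 0.01, 0.018, -0.204]
ft_force: [-0.2, 0.9, -0.9]
width: 0.0402
```

Call:
apply_moves(deltas=[{"translation":[0,0,0],"turn":[0.1,0,-0.03],"hand":0.04},{"translation":[0,0,0],"turn":[0,0,-0.05],"hand":0.04},{"translation":[0,0,0],"turn":[0,0,-0.04],"hand":0.04}])

```text
time: 2.85
ee_pos: [0.4922, 0.1173, 0.2788]
eef_rot: [0.965, -0.05, 0.038, -0.256]
ft_force: [-0.4, 0.1, -0.6]
width: 0.0397
```

Run:
```python
from h import *
import json
s=readout.read_state();c=calibration("wrist");im=camera("wrist");cv2.imwrite("pics/w2.png",im[:,:,::-1])
json.dump({k:np.array(v).tolist() for k,v in c.items()},open("w2.json","w"))
from scipy.spatial.transform import Rotation as R
print(s["time"],s["ee_pos"].round(4),R.from_quat(s["eef_rot"]).as_matrix().round(3),s["width"],s["joint_positions"].round(2))
print(proj(c,[[.4905,.285,.107],[.493,.130,.108]]))
```

```text
2.85 [0.4922 0.1173 0.2788] [[ 0.992 -0.077  0.099]
 [-0.116 -0.864  0.489]
 [ 0.048 -0.497 -0.866]] 0.03974744751471358 [ 0.58 -0.   -0.56  1.85 -0.55  1.24 -1.49]
[[261.1432373  198.40563891]
 [398.38249017 197.69531702]]
```

View pics/w2.png

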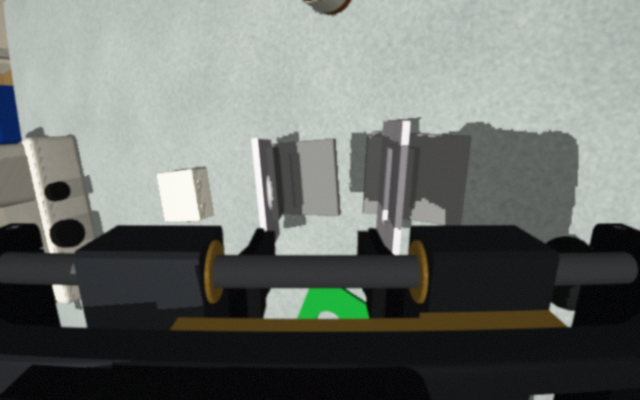

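Run:
```python
from h import *
import json
c=json.load(open("w2.json"));T=calibration("top");S=calibration("scene")
for n,a,t,s in [("slot far",(406,122),(282.25,189.5),(340.75,215)),("round far",(258,139),(227.9,194.5),(384.5,245.5))]:
    print(n,tri(c,a,T,t),tri(c,a,S,s))
g=cv2.cvtColor(cv2.imread("pics/w2.png"),cv2.COLOR_BGR2GRAY).astype(float)
for a,b in((380,420),(245,285)):
    ps=[]
    for r in range(130,226,5):
        v=g[r-1:r+2,a:b].mean(0);w=v>195
        if w.any(): ps.append((a+np.flatnonzero(w).mean(),r,int(w.sum())))
    print([(round(p[0],1),p[1],p[2]) for p in ps])
    P=np.array([plane(c,p[:2],.107) for p in ps]);f=np.polyfit(P[:,0],P[:,1],1);print("yaw",f[0],"y@.49",np.polyval(f,.49),"res",np.std(P[:,1]-np.polyval(f,P[:,0])))
```

```text
slot far (array([0.55835128, 0.12097333, 0.10782933]), np.float64(0.0011947025419533214)) (array([0.55633276, 0.12180161, 0.10818766]), np.float64(0.004117443395264278))
round far (array([0.55594817, 0.28390199, 0.10421384]), np.float64(0.001275185290350133)) (array([0.55393901, 0.28374796, 0.1053398 ]), np.float64(0.003270324661340489))
[(np.float64(405.5), 130, 8), (np.float64(405.0), 135, 7), (np.float64(405.0), 140, 7), (np.float64(385.0), 210, 3), (np.float64(384.5), 215, 4)]
yaw -0.3157080583406776 y@.49 0.14005243475431575 res 0.0006411480684858853
[(np.float64(255.1), 130, 17), (np.float64(258.5), 135, 12), (np.float64(251.8), 140, 11), (np.float64(251.0), 145, 13), (np.float64(251.5), 150, 14), (np.float64(251.5), 155, 14), (np.float64(252.0), 160, 15), (np.float64(252.0), 165, 15), (np.float64(252.5), 170, 16), (np.float64(252.5), 175, 16), (np.float64(253.0), 180, 17), (np.float64(255.2), 185, 15), (np.float64(255.7), 190, 21), (np.float64(258.0), 195, 13), (np.float64(255.3), 200, 15), (np.float64(258.0), 205, 11), (np.float64(258.7), 210, 10), (np.float64(255.0), 215, 15), (np.float64(257.8), 220, 19), (np.float64(258.3), 225, 9)]
yaw -0.05509210643704772 y@.49 0.29256148779259694 res 0.0030370120316496447
```

```bash
cat >> h.py <<'E'
from scipy.spatial.transform import Rotation as Rot
def goal(psi,tilt):
    e=np.array([np.cos(psi),np.sin(psi),0]);h=np.array([-np.sin(psi),np.cos(psi),0])
    z=h*np.sin(tilt)-np.array([0,0,np.cos(tilt)]);return Rot.from_matrix(np.c_[e,np.cross(z,e),z]),z
def need(pos,psi,tilt):
    s=readout.read_state();R,z=goal(psi,tilt)
    print("t",round(s["time"],2),"pos",s["ee_pos"].round(4),"shift",(np.array(pos)-s["ee_pos"]).round(4),"turn",(R*Rot.from_quat(s["eef_rot"]).inv()).as_rotvec().round(4),"F",s["ft_force"].round(1),"w",s["width"].round(4),"z",z.round(3))
E
python3 -c "
from h import *
_,z=goal(-.125,.5);E=np.array([.4934,.1295,.107])
need(E-.042*z,-.125,.5);print(E+.018*z)"
```

```text
Traceback (most recent call last):
  File "h.py", line 23, in need
    print("t",round(s["time"],2),"pos",s["ee_pos"].round(4),"shift",(np.array(pos)-s["ee_pos"]).round(4),"turn",(R*Rot.from_quat(s["eef_rot"]).inv()).as_rotvec().round(4),"F",s["ft_force"].round(1),"w",s["width"].round(4),"z",z.round(3))
                                                                                                                                                                                                          ^^^^^^^^^^^^^^^^
AttributeError: 'float' object has no attribute 'round'
```

```bash
sed -i 's/s\["width"\].round(4)/round(float(s["width"]),4)/' h.py
python3 -c "
from h import *
_,z=goal(-.125,.5);E=np.array([.4934,.1295,.107])
need(E-.042*z,-.125,.5);print(E+.018*z)"
```

```text
t 2.9 pos [0.4921 0.1173 0.2789] shift [-0.0012 -0.0078 -0.135 ] turn [-0.0142  0.0505 -0.007 ] F [0.2 0.9 1.4] w 0.04 z [ 0.06   0.476 -0.878]
[0.4944759  0.13806233 0.09120351]
```

Call:
apply_moves(deltas=[{"translation":[0,-0.004,-0.045],"turn":[-0.014,0.05,-0.007],"hand":0.04},{"translation":[0,-0.004,-0.045],"turn":[0,0,0],"hand":0.04},{"translation":[0,0,-0.04],"turn":[0,0,0],"hand":0.04},{"translation":[0,0,0],"turn":[0,0,0],"hand":0.04}])

```text
time: 3.3
ee_pos: [0.4947, 0.1109, 0.1531]
eef_rot: [0.968, -0.056, 0.021, -0.245]
ft_force: [0.2, 0.7, 0.6]
width: 0.0398
```

```bash
python3 -c "
from h import *
_,z=goal(-.125,.5);E=np.array([.4934,.1295,.107])
need(E-.042*z,-.125,.5)
c=calibration('wrist');im=camera('wrist');cv2.imwrite('pics/w3.png',im[:,:,::-1])
need(E+.018*z,-.125,.5);print(proj(c,[E,[.5575,.1212,.1075],[.4293,.1378,.105]]))"
```

```text
t 3.3 pos [0.4947 0.1109 0.1531] shift [-0.0038 -0.0014 -0.0092] turn [ 0.0059  0.013  -0.006 ] F [0.2 0.7 0.6] w 0.0398 z [ 0.06   0.476 -0.878]
t 3.35 pos [0.4964 0.1112 0.156 ] shift [-0.0019  0.0269 -0.0648] turn [ 0.0057  0.0167 -0.0057] F [ 0.7 -0.3  0.5] w 0.0401 z [ 0.06   0.476 -0.878]
[[323.73071524 233.8524734 ]
 [325.86599056 121.88148037]
 [322.90765601 327.79117314]]
```

View pics/w3.png

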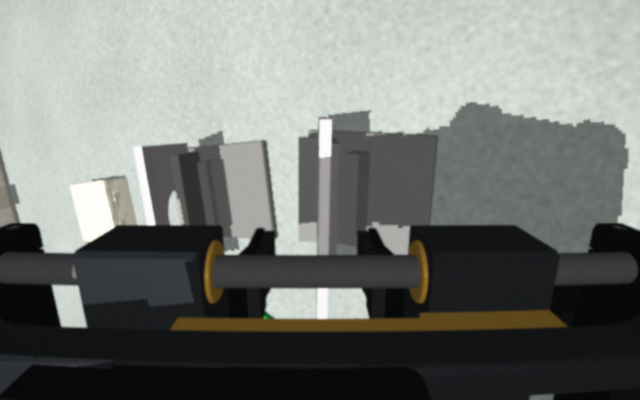

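Call:
apply_moves(deltas=[{"translation":[-0.001,0.007,-0.018],"turn":[0.005,0.015,-0.005],"hand":0.04},{"translation":[-0.001,0.008,-0.018],"turn":[0,0,0],"hand":0.04},{"translation":[0,0.008,-0.018],"turn":[0,0,0],"hand":0.04},{"translation":[0,0.005,-0.01],"turn":[0,0,0],"hand":0.04}])

```text
time: 3.75
ee_pos: [0.5024, 0.1409, 0.1039]
eef_rot: [0.967, -0.057, 0.024, -0.247]
ft_force: [0.1, -0.1, 0.7]
width: 0.0398
```

```bash
python3 -c "
from h import *
_,z=goal(-.125,.5);E=np.array([.4934,.1295,.107])
need(E+.018*z,-.125,.5)"
```

```text
t 3.75 pos [0.5024 0.1409 0.1039] shift [-0.0079 -0.0028 -0.0127] turn [ 0.0019  0.0188 -0.0016] F [ 0.1 -0.1  0.7] w 0.0398 z [ 0.06   0.476 -0.878]
```

Call:
apply_moves(deltas=[{"translation":[-0.008,-0.001,-0.01],"turn":[0.002,0.019,0],"hand":0.04},{"translation":[-0.003,-0.001,-0.004],"turn":[0,0,0],"hand":0.04},{"translation":[0,0,0],"turn":[0,0,0],"hand":0.04}])

```text
time: 4.05
ee_pos: [0.4927, 0.1394, 0.0929]
eef_rot: [0.967, -0.059, 0.016, -0.247]
ft_force: [1.0, 0.3, -0.3]
width: 0.0403
```

```bash
python3 -c "
from h import *
_,z=goal(-.125,.5);E=np.array([.4934,.1295,.107])
need(E+.018*z,-.125,.5)"
```

```text
t 4.05 pos [0.4927 0.1394 0.0929] shift [ 0.0018 -0.0014 -0.0016] turn [-0.0003  0.0028 -0.0033] F [ 1.   0.3 -0.3] w 0.0403 z [ 0.06   0.476 -0.878]
```

Good. Close.

Call:
apply_moves(deltas=[{"translation":[0,0,0],"turn":[0,0,0],"hand":0.0},{"translation":[0,0,0],"turn":[0,0,0],"hand":0.0},{"translation":[0,0,0],"turn":[0,0,0],"hand":0.0},{"translation":[0,0,0],"turn":[0,0,0],"hand":0.0},{"translation":[0,0,0],"turn":[0,0,0],"hand":0.0}], newtons=30)

```text
time: 4.55
ee_pos: [0.4942, 0.1383, 0.0948]
eef_rot: [0.967, -0.059, 0.018, -0.247]
ft_force: [-0.2, 0.1, -0.3]
width: 0.0082
```

```bash
python3 -c "
from h import *
_,z=goal(-.125,.5);E=np.array([.4934,.1295,.107])
need(E+.018*z,-.125,.5)"
```

```text
t 4.55 pos [0.4942 0.1383 0.0948] shift [ 0.0003 -0.0003 -0.0036] turn [ 0.0003  0.0056 -0.0014] F [-0.2  0.1 -0.3] w 0.0082 z [ 0.06   0.476 -0.878]
```

Call:
apply_moves(deltas=[{"translation":[0,0,0],"turn":[0,0,0],"hand":0.0},{"translation":[0,0,0],"turn":[0,0,0],"hand":0.0},{"translation":[0,-0.005,0.009],"turn":[0,0,0],"hand":0.0},{"translation":[-0.001,-0.01,0.018],"turn":[0,0,0],"hand":0.0},{"translation":[-0.001,-0.012,0.022],"turn":[0,0,0],"hand":0.0}], newtons=45)

```text
time: 5.05
ee_pos: [0.4892, 0.112, 0.1434]
eef_rot: [0.967, -0.058, 0.014, -0.248]
ft_force: [0.6, 0.2, -2.1]
width: 0.0057
```

Call:
apply_moves(deltas=[{"translation":[-0.001,-0.012,0.025],"turn":[0,0,0],"hand":0.0},{"translation":[0,-0.01,0.035],"turn":[0,0,0],"hand":0.0},{"translation":[0,0,0.04],"turn":[0,0,0.02],"hand":0.0},{"translation":[0,0,0.04],"turn":[-0.08,0,0.03],"hand":0.0},{"translation":[0,0,0],"turn":[-0.1,0,0.03],"hand":0.0}])

```text
time: 5.55
ee_pos: [0.4866, 0.0822, 0.292]
eef_rot: [0.987, -0.023, 0.01, -0.157]
ft_force: [0.1, 0.5, -3.1]
width: 0.0059
```

```bash
python3 -c "
from h import *
need([.52,-.3367,.26],.035,0)
im=camera('scene');cv2.imwrite('pics/s2.png',crop(im[:,:,::-1],180,80,300,200,750,500))"
```

```text
t 5.55 pos [0.4866 0.0822 0.292 ] shift [ 0.0334 -0.4189 -0.032 ] turn [-0.3151  0.0137  0.0806] F [ 0.1  0.5 -3.1] w 0.0059 z [-0.  0. -1.]
```

View pics/s2.png

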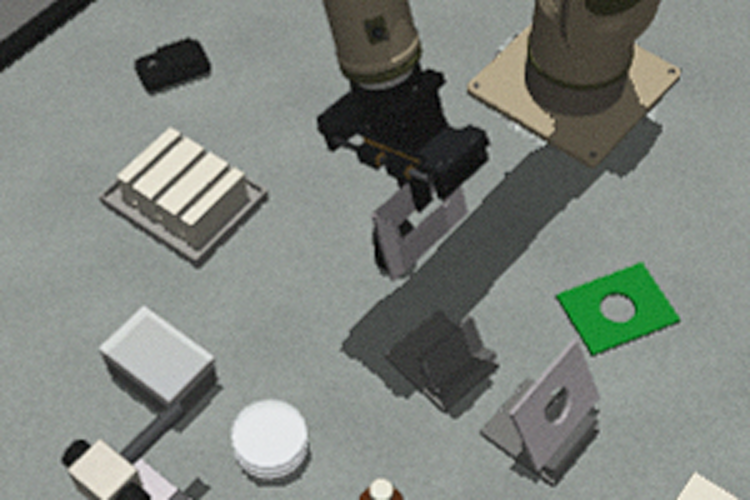

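Call:
apply_moves(deltas=[{"translation":[0.004,-0.045,0.0],"turn":[-0.08,0.004,0.02],"hand":0.0},{"translation":[0.004,-0.045,0.0],"turn":[-0.08,0.004,0.02],"hand":0.0},{"translation":[0.004,-0.045,0.0],"turn":[-0.08,0.004,0.02],"hand":0.0},{"translation":[0.004,-0.045,0.0],"turn":[-0.07,0.004,0.02],"hand":0.0},{"translation":[0.004,-0.045,0.0],"turn":[0,0,0],"hand":0.0}])

```text
time: 6.1
ee_pos: [0.5027, -0.1394, 0.2908]
eef_rot: [1.0, 0.029, -0.006, 0.002]
ft_force: [0.9, 0.2, -1.3]
width: 0.0059
```

Call:
apply_moves(deltas=[{"translation":[0.004,-0.045,0.0],"turn":[0,0,0],"hand":0.0},{"translation":[0.004,-0.045,0.0],"turn":[0,0,0],"hand":0.0},{"translation":[0.004,-0.04,0.0],"turn":[0,0,0],"hand":0.0},{"translation":[0,-0.03,0.0],"turn":[0,0,0],"hand":0.0},{"translation":[0,0,0.0],"turn":[0,0,0],"hand":0.0}])

```text
time: 6.6
ee_pos: [0.5079, -0.3121, 0.2849]
eef_rot: [1.0, 0.025, -0.01, -0.003]
ft_force: [-0.3, 0.3, -2.3]
width: 0.0057
```

```bash
python3 -c "
from h import *
need([.52,-.3367,.21],.035,0)"
```

```text
t 6.6 pos [ 0.5079 -0.3121  0.2849] shift [ 0.0121 -0.0246 -0.0749] turn [-0.0063 -0.0206 -0.015 ] F [-0.3  0.3 -2.3] w 0.0057 z [-0.  0. -1.]
```

Call:
apply_moves(deltas=[{"translation":[0.012,-0.025,-0.02],"turn":[-0.006,-0.02,-0.015],"hand":0.0},{"translation":[0,0,-0.03],"turn":[0,0,0],"hand":0.0},{"translation":[0,0,-0.02],"turn":[0,0,0],"hand":0.0},{"translation":[0,0,0],"turn":[0,0,0],"hand":0.0}])

```text
time: 7.0
ee_pos: [0.5168, -0.3374, 0.2094]
eef_rot: [1.0, 0.016, -0.002, -0.005]
ft_force: [0.0, -0.8, -2.6]
width: 0.0052
```

```bash
python3 -c "
from h import *
need([.52,-.3367,.155],.035,0)
c=calibration('wrist');im=camera('wrist');cv2.imwrite('pics/w4.png',im[:,:,::-1])
need([.52,-.3367,.155],.035,0)"
```

```text
t 7.0 pos [ 0.5168 -0.3374  0.2094] shift [ 0.0032  0.0007 -0.0544] turn [-0.0105 -0.0035  0.0039] F [ 0.  -0.8 -2.6] w 0.0052 z [-0.  0. -1.]
t 7.05 pos [ 0.5174 -0.3374  0.211 ] shift [ 0.0026  0.0007 -0.056 ] turn [-0.0096 -0.002   0.0036] F [-0.4 -0.4 -1.8] w 0.0057 z [-0.  0. -1.]
```

View pics/w4.png

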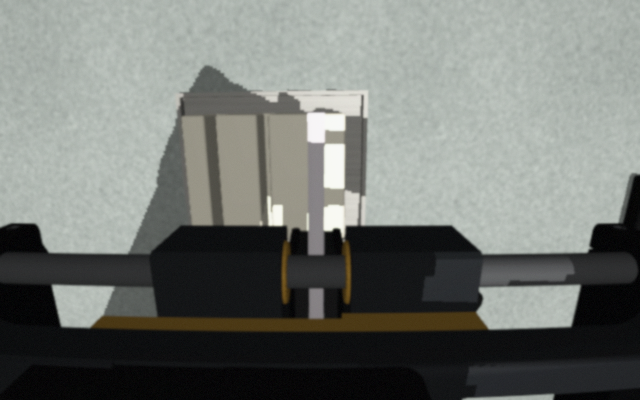

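```bash
python3 -c "
from h import *
c=calibration('wrist');g=cv2.cvtColor(cv2.imread('pics/w4.png'),cv2.COLOR_BGR2GRAY).astype(float)
for r in (130,170): print(r,[int(v) for v in g[r-3:r+4,180:352].mean(0)])
for x in(.55,.50):
  print(x,proj(c,[[x,y+.035*(x-.52),.06] for y in(-.2487,-.2925,-.3367)]).round(1).tolist(), 'px/mm',np.diff(proj(c,[[x,-.29,.06],[x,-.291,.06]])[:,0]))
"
```

```text
130 [97, 103, 117, 135, 144, 146, 147, 147, 147, 147, 147, 147, 148, 147, 148, 148, 147, 147, 148, 148, 147, 147, 144, 137, 120, 99, 84, 79, 78, 78, 77, 77, 77, 77, 79, 89, 112, 135, 145, 148, 149, 148, 148, 148, 148, 148, 149, 148, 148, 148, 148, 148, 148, 149, 148, 148, 148, 149, 149, 149, 150, 150, 150, 149, 149, 149, 149, 150, 149, 150, 150, 150, 150, 149, 147, 140, 125, 104, 87, 80, 78, 78, 81, 88, 110, 133, 145, 146, 140, 139, 144, 148, 150, 150, 150, 149, 150, 150, 150, 150, 150, 150, 150, 150, 150, 151, 150, 149, 149, 150, 150, 150, 150, 151, 151, 150, 150, 150, 151, 151, 151, 150, 151, 151, 151, 153, 169, 204, 233, 242, 245, 245, 245, 246, 246, 246, 246, 246, 246, 246, 246, 246, 245, 243, 233, 212, 198, 194, 197, 203, 206, 207, 207, 207, 207, 207, 207, 207, 207, 207, 208, 207, 205, 198, 179, 142, 115, 104, 103, 104, 103, 104]
170 [95, 94, 96, 96, 97, 103, 121, 137, 145, 148, 147, 148, 147, 147, 147, 147, 147, 147, 148, 147, 147, 148, 148, 148, 149, 146, 140, 127, 105, 86, 80, 79, 79, 79, 77, 78, 78, 79, 87, 109, 132, 145, 148, 148, 147, 148, 148, 148, 148, 149, 148, 149, 149, 149, 148, 149, 149, 149, 149, 149, 149, 149, 148, 149, 149, 149, 149, 148, 149, 149, 149, 149, 149, 149, 149, 148, 147, 139, 125, 103, 86, 79, 78, 78, 80, 93, 118, 138, 143, 138, 136, 141, 146, 149, 149, 148, 149, 149, 149, 148, 149, 149, 149, 148, 149, 149, 149, 150, 150, 150, 150, 151, 150, 150, 151, 150, 150, 151, 151, 150, 150, 150, 150, 150, 150, 150, 149, 144, 137, 131, 130, 130, 132, 132, 132, 132, 133, 133, 132, 132, 132, 132, 136, 167, 218, 241, 246, 248, 248, 248, 248, 248, 248, 248, 248, 248, 248, 248, 248, 248, 248, 248, 245, 234, 191, 133, 106, 101, 101, 101, 101, 101]
0.55 [[211.8, 147.5], [263.3, 149.0], [315.7, 150.7]] px/mm [1.18274674]
0.5 [[215.9, 204.5], [265.5, 206.3], [315.9, 208.0]] px/mm [1.13693208]
```

Call:
apply_moves(deltas=[{"translation":[0.003,0.001,-0.02],"turn":[-0.01,-0.002,0.004],"hand":0.0},{"translation":[0,0,-0.02],"turn":[0,0,0],"hand":0.0},{"translation":[0,0,-0.008],"turn":[0,0,0],"hand":0.0},{"translation":[0,0,0],"turn":[0,0,0],"hand":0.0}])

```text
time: 7.45
ee_pos: [0.5219, -0.3353, 0.167]
eef_rot: [1.0, 0.018, 0.003, 0.0]
ft_force: [-0.3, -0.3, -1.6]
width: 0.0055
```

```bash
python3 -c "
from h import *
need([.52,-.3367,.140],.035,0)"
```

```text
t 7.45 pos [ 0.5219 -0.3353  0.167 ] shift [-0.0019 -0.0014 -0.027 ] turn [ 0.0002  0.005  -0.0015] F [-0.3 -0.3 -1.6] w 0.0055 z [-0.  0. -1.]
```

Call:
apply_moves(deltas=[{"translation":[-0.001,-0.0014,-0.008],"turn":[0,0.004,0],"hand":0.0},{"translation":[0,0,-0.008],"turn":[0,0,0],"hand":0.0},{"translation":[0,0,0],"turn":[0,0,0],"hand":0.0}])

```text
time: 7.75
ee_pos: [0.5219, -0.3373, 0.153]
eef_rot: [1.0, 0.018, 0.002, 0.001]
ft_force: [-0.0, -0.1, -2.1]
width: 0.0058
```

```bash
python3 -c "
from h import *
for i in range(4):
  need([.52,-.3367,.140],.035,0)
  readout.read_state()"
```

```text
t 7.75 pos [ 0.5219 -0.3373  0.153 ] shift [-0.0019  0.0006 -0.013 ] turn [ 0.0017  0.0039 -0.0014] F [-0.  -0.1 -2.1] w 0.0058 z [-0.  0. -1.]
t 7.75 pos [ 0.5219 -0.3373  0.153 ] shift [-0.0019  0.0006 -0.013 ] turn [ 0.0017  0.0039 -0.0014] F [-0.  -0.1 -2.1] w 0.0058 z [-0.  0. -1.]
t 7.75 pos [ 0.5219 -0.3373  0.153 ] shift [-0.0019  0.0006 -0.013 ] turn [ 0.0017  0.0039 -0.0014] F [-0.  -0.1 -2.1] w 0.0058 z [-0.  0. -1.]
t 7.75 pos [ 0.5219 -0.3373  0.153 ] shift [-0.0019  0.0006 -0.013 ] turn [ 0.0017  0.0039 -0.0014] F [-0.  -0.1 -2.1] w 0.0058 z [-0.  0. -1.]
```

Call:
apply_moves(deltas=[{"translation":[0,0.0005,-0.006],"turn":[0,0,0],"hand":0.0},{"translation":[0,0,-0.005],"turn":[0,0,0],"hand":0.0},{"translation":[0,0,-0.004],"turn":[0,0,0],"hand":0.0}])

```text
time: 8.05
ee_pos: [0.5225, -0.3371, 0.1383]
eef_rot: [1.0, 0.018, 0.003, 0.001]
ft_force: [-3.4, 1.2, 2.9]
width: 0.0054
```

Call:
apply_moves(deltas=[{"translation":[0,0,-0.004],"turn":[0,0,0],"hand":0.0},{"translation":[0,0,-0.004],"turn":[0,0,0],"hand":0.0}])

```text
time: 8.25
ee_pos: [0.5228, -0.3367, 0.1297]
eef_rot: [1.0, 0.018, 0.003, 0.001]
ft_force: [0.2, 0.6, -2.1]
width: 0.0061
```

Call:
apply_moves(deltas=[{"translation":[0,0,-0.007],"turn":[0,0,0],"hand":0.0},{"translation":[0,0,-0.007],"turn":[0,0,0],"hand":0.0},{"translation":[0,0,-0.005],"turn":[0,0,0],"hand":0.0},{"translation":[0,0,0],"turn":[0,0,0],"hand":0.0}])

```text
time: 8.65
ee_pos: [0.5221, -0.3366, 0.1076]
eef_rot: [1.0, 0.018, 0.002, 0.001]
ft_force: [-0.1, 1.4, -1.6]
width: 0.0056
```

Call:
apply_moves(deltas=[{"translation":[0,0,-0.003],"turn":[0,0,0],"hand":0.0},{"translation":[0,0,-0.003],"turn":[0,0,0],"hand":0.0}])

```text
time: 8.85
ee_pos: [0.5222, -0.3368, 0.1015]
eef_rot: [1.0, 0.018, 0.002, 0.001]
ft_force: [-0.6, 0.0, -1.0]
width: 0.0056
```

Call:
apply_moves(deltas=[{"translation":[0,0,-0.002],"turn":[0,0,0],"hand":0.0},{"translation":[0,0,0],"turn":[0,0,0],"hand":0.0}])

```text
time: 9.05
ee_pos: [0.5223, -0.3368, 0.0992]
eef_rot: [1.0, 0.018, 0.002, 0.001]
ft_force: [0.3, 1.5, -2.1]
width: 0.0055
```

Call:
apply_moves(deltas=[{"translation":[0,0,-0.002],"turn":[0,0,0],"hand":0.0},{"translation":[0,0,0],"turn":[0,0,0],"hand":0.0}])

```text
time: 9.25
ee_pos: [0.5227, -0.3369, 0.0995]
eef_rot: [1.0, 0.018, 0.003, 0.001]
ft_force: [-0.5, 1.4, -2.4]
width: 0.0059
```

Call:
apply_moves(deltas=[{"translation":[0,0,-0.004],"turn":[0,0,0],"hand":0.0}])

```text
time: 9.35
ee_pos: [0.5233, -0.3373, 0.0987]
eef_rot: [1.0, 0.018, 0.003, 0.002]
ft_force: [-20.0, 10.1, 52.3]
width: 0.0057
```

Call:
apply_moves(deltas=[{"translation":[0,0,-0.004],"turn":[0,0,0],"hand":0.0}])

```text
time: 9.45
ee_pos: [0.5233, -0.3373, 0.0988]
eef_rot: [1.0, 0.018, 0.003, 0.003]
ft_force: [-21.8, 11.8, 43.0]
width: 0.0056
```

Call:
apply_moves(deltas=[{"translation":[0,0,0],"turn":[0,0,0],"hand":0.0}])

```text
time: 9.55
ee_pos: [0.5234, -0.3368, 0.0999]
eef_rot: [1.0, 0.018, 0.003, 0.003]
ft_force: [-0.1, 1.9, -3.5]
width: 0.0056
```

Call:
apply_moves(deltas=[{"translation":[0,0,0],"turn":[0,0,0],"hand":0.022},{"translation":[0,0,0],"turn":[0,0,0],"hand":0.022},{"translation":[0,0,0],"turn":[0,0,0],"hand":0.022}])

```text
time: 9.85
ee_pos: [0.5241, -0.3374, 0.1005]
eef_rot: [1.0, 0.018, 0.004, 0.004]
ft_force: [0.6, 0.1, -1.3]
width: 0.0195
```

```bash
python3 -c "
from h import *
need([.52,-.3367,.140],.035,0)"
```

```text
t 9.85 pos [ 0.5241 -0.3374  0.1005] shift [-0.0041  0.0007  0.0395] turn [ 0.0069  0.0091 -0.0015] F [ 0.6  0.1 -1.3] w 0.0195 z [-0.  0. -1.]
```

Call:
apply_moves(deltas=[{"translation":[0,0,0.015],"turn":[0,0,0],"hand":0.022},{"translation":[0,0,0.03],"turn":[0,0,0],"hand":0.022},{"translation":[0,0,0.045],"turn":[0,0,0],"hand":0.04},{"translation":[0,0,0.05],"turn":[0,0,0],"hand":0.04},{"translation":[0,0.03,0.04],"turn":[0,0,0],"hand":0.04}])

```text
time: 10.35
ee_pos: [0.519, -0.3101, 0.2813]
eef_rot: [1.0, 0.015, -0.0, 0.001]
ft_force: [1.4, -0.1, 0.7]
width: 0.0369
```

Call:
apply_moves(deltas=[{"translation":[-0.003,0.05,0],"turn":[0,0,0],"hand":0.04},{"translation":[-0.003,0.05,0],"turn":[0,0,0],"hand":0.04},{"translation":[-0.003,0.05,0],"turn":[0,0,0],"hand":0.04},{"translation":[-0.003,0.05,0],"turn":[0,0,0],"hand":0.04},{"translation":[-0.003,0.05,0],"turn":[0,0,0],"hand":0.04}])

```text
time: 10.85
ee_pos: [0.5052, -0.0609, 0.2945]
eef_rot: [1.0, 0.012, 0.008, 0.005]
ft_force: [0.7, -0.3, 0.4]
width: 0.0397
```

Call:
apply_moves(deltas=[{"translation":[-0.003,0.05,0],"turn":[0.08,0,-0.01],"hand":0.04},{"translation":[-0.003,0.05,0],"turn":[0.1,0,-0.01],"hand":0.04},{"translation":[-0.003,0.05,0],"turn":[0.1,0,-0.01],"hand":0.04},{"translation":[-0.003,0.05,0],"turn":[0.1,0,-0.01],"hand":0.04},{"translation":[0,0.05,0],"turn":[0.1,0,0],"hand":0.04}])

```text
time: 11.35
ee_pos: [0.4929, 0.1886, 0.3023]
eef_rot: [0.971, -0.006, 0.014, -0.239]
ft_force: [0.5, -0.3, -0.3]
width: 0.0398
```

```bash
python3 -c "
from h import *
_,z=goal(-.01,.5);E=np.array([.4907,.2847,.1055])
need(E-.042*z,-.01,.5);print(readout.read_state()['joint_positions'].round(2))"
```

```text
t 11.35 pos [0.4929 0.1886 0.3023] shift [-0.0024  0.076  -0.16  ] turn [0.0184 0.0244 0.0092] F [ 0.5 -0.3 -0.3] w 0.0398 z [ 0.005  0.479 -0.878]
[ 0.48  0.04 -0.65  1.75 -0.46  1.27 -1.63]
```

Call:
apply_moves(deltas=[{"translation":[-0.001,0.026,-0.03],"turn":[0.018,0.024,0.009],"hand":0.04},{"translation":[0,0.025,-0.04],"turn":[0,0,0],"hand":0.04},{"translation":[0,0.02,-0.045],"turn":[0,0,0],"hand":0.04},{"translation":[0,0,-0.035],"turn":[0,0,0],"hand":0.04},{"translation":[0,0,0],"turn":[0,0,0],"hand":0.04}])

```text
time: 11.85
ee_pos: [0.4912, 0.2672, 0.1539]
eef_rot: [0.968, -0.001, 0.005, -0.25]
ft_force: [-0.1, 0.1, -1.1]
width: 0.0396
```

```bash
python3 -c "
from h import *
_,z=goal(-.01,.5);E=np.array([.4907,.2847,.1055])
c=calibration('wrist');im=camera('wrist');cv2.imwrite('pics/w5.png',im[:,:,::-1])
need(E-.042*z,-.01,.5);need(E+.018*z,-.01,.5);print(proj(c,[E,[.5555,.284,.105],[.4263,.2854,.105]]))"
```

```text
t 11.9 pos [0.4924 0.2679 0.1567] shift [-0.0019 -0.0034 -0.0143] turn [-0.0059  0.0115 -0.0056] F [-0.4  0.4  0.8] w 0.0401 z [ 0.005  0.479 -0.878]
t 11.9 pos [0.4924 0.2679 0.1567] shift [-0.0016  0.0254 -0.0669] turn [-0.0059  0.0115 -0.0056] F [-0.4  0.4  0.8] w 0.0401 z [ 0.005  0.479 -0.878]
[[327.44254389 227.7193636 ]
 [330.08301821 115.49183877]
 [325.77877554 322.57075244]]
```

View pics/w5.png

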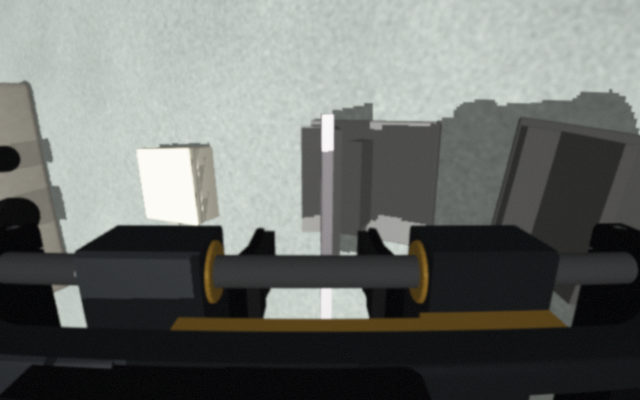

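Call:
apply_moves(deltas=[{"translation":[-0.003,0.006,-0.018],"turn":[-0.005,0.011,-0.005],"hand":0.04},{"translation":[-0.003,0.007,-0.018],"turn":[0,0.004,0],"hand":0.04},{"translation":[-0.002,0.007,-0.018],"turn":[0,0.004,0],"hand":0.04},{"translation":[-0.002,0.004,-0.012],"turn":[0,0.004,0],"hand":0.04}])

```text
time: 12.3
ee_pos: [0.4907, 0.292, 0.1015]
eef_rot: [0.968, -0.007, 0.004, -0.249]
ft_force: [1.3, -0.3, -0.5]
width: 0.04
```

```bash
python3 -c "
from h import *
_,z=goal(-.01,.5);E=np.array([.4907,.2847,.1055])
need(E+.018*z,-.01,.5)"
```

```text
t 12.3 pos [0.4907 0.292  0.1015] shift [ 0.0001  0.0013 -0.0118] turn [-0.0031  0.0037  0.0053] F [ 1.3 -0.3 -0.5] w 0.04 z [ 0.005  0.479 -0.878]
```

Call:
apply_moves(deltas=[{"translation":[-0.001,0.001,-0.01],"turn":[-0.002,0.003,0.004],"hand":0.04},{"translation":[0,0,-0.002],"turn":[0,0,0],"hand":0.04},{"translation":[0,0,0],"turn":[0,0,0],"hand":0.0},{"translation":[0,0,0],"turn":[0,0,0],"hand":0.0},{"translation":[0,0,0],"turn":[0,0,0],"hand":0.0}], newtons=30)

```text
time: 12.8
ee_pos: [0.4931, 0.2925, 0.0932]
eef_rot: [0.969, -0.006, 0.004, -0.248]
ft_force: [0.5, 0.5, -0.0]
width: 0.0233
```

Call:
apply_moves(deltas=[{"translation":[0,0,0],"turn":[0,0,0],"hand":0.0},{"translation":[0,0,0],"turn":[0,0,0],"hand":0.0},{"translation":[0,0,0],"turn":[0,0,0],"hand":0.0},{"translation":[0,0,0],"turn":[0,0,0],"hand":0.0}], newtons=45)

```text
time: 13.2
ee_pos: [0.4936, 0.2931, 0.0944]
eef_rot: [0.969, -0.005, 0.005, -0.249]
ft_force: [1.3, -0.1, -0.7]
width: 0.0059
```

```bash
python3 -c "
from h import *
_,z=goal(-.01,.5);E=np.array([.4907,.2847,.1055])
need(E+.018*z,-.01,.5)"
```

```text
t 13.2 pos [0.4936 0.2931 0.0944] shift [-0.0028  0.0002 -0.0047] turn [-0.0029  0.0074  0.0029] F [ 1.3 -0.1 -0.7] w 0.0059 z [ 0.005  0.479 -0.878]
```

Call:
apply_moves(deltas=[{"translation":[0,-0.005,0.009],"turn":[0,0,0],"hand":0.0},{"translation":[0,-0.01,0.018],"turn":[0,0,0],"hand":0.0},{"translation":[0,-0.012,0.022],"turn":[0,0,0],"hand":0.0},{"translation":[0,-0.014,0.025],"turn":[0,0,0],"hand":0.0},{"translation":[0,-0.01,0.035],"turn":[0,0,0],"hand":0.0}])

```text
time: 13.7
ee_pos: [0.4882, 0.2395, 0.2032]
eef_rot: [0.969, -0.005, -0.001, -0.248]
ft_force: [0.4, -1.1, -1.4]
width: 0.0052
```

Call:
apply_moves(deltas=[{"translation":[0,0,0.045],"turn":[0,0,0],"hand":0.0},{"translation":[0,-0.01,0.045],"turn":[-0.05,0,0.005],"hand":0.0},{"translation":[0.002,-0.03,0.01],"turn":[-0.07,0,0.005],"hand":0.0},{"translation":[0.003,-0.045,0],"turn":[-0.07,0,0.005],"hand":0.0},{"translation":[0.003,-0.045,0],"turn":[-0.07,0,0.005],"hand":0.0}])

```text
time: 14.2
ee_pos: [0.4944, 0.1045, 0.3142]
eef_rot: [0.993, 0.006, 0.0, -0.114]
ft_force: [-0.2, 0.5, -3.2]
width: 0.0055
```

Call:
apply_moves(deltas=[{"translation":[0.003,-0.045,0],"turn":[-0.07,0,0.005],"hand":0.0},{"translation":[0.003,-0.045,0],"turn":[-0.07,0,0.005],"hand":0.0},{"translation":[0.003,-0.045,0],"turn":[-0.07,0,0.005],"hand":0.0},{"translation":[0.003,-0.045,0],"turn":[0,0,0.005],"hand":0.0},{"translation":[0.003,-0.045,0],"turn":[0,0,0.005],"hand":0.0}])

```text
time: 14.7
ee_pos: [0.5066, -0.1293, 0.3183]
eef_rot: [1.0, 0.019, -0.001, -0.002]
ft_force: [0.4, -0.6, -2.2]
width: 0.0054
```

```bash
python3 -c "
from h import *
need([.52,-.2489,.24],.035,0)"
```

```text
t 14.7 pos [ 0.5066 -0.1293  0.3183] shift [ 0.0134 -0.1196 -0.0783] turn [-0.0042 -0.003  -0.0038] F [ 0.4 -0.6 -2.2] w 0.0054 z [-0.  0. -1.]
```

Call:
apply_moves(deltas=[{"translation":[0.004,-0.045,0],"turn":[-0.004,-0.003,-0.003],"hand":0.0},{"translation":[0.004,-0.045,-0.02],"turn":[0,0,0],"hand":0.0},{"translation":[0.003,-0.03,-0.035],"turn":[0,0,0],"hand":0.0},{"translation":[0,0,-0.04],"turn":[0,0,0],"hand":0.0},{"translation":[0,0,0],"turn":[0,0,0],"hand":0.0}])

```text
time: 15.2
ee_pos: [0.5118, -0.2635, 0.223]
eef_rot: [1.0, 0.011, -0.001, 0.002]
ft_force: [-0.5, 0.7, -2.6]
width: 0.0058
```

```bash
python3 -c "
from h import *
c=calibration('wrist');im=camera('wrist');cv2.imwrite('pics/w6.png',im[:,:,::-1])
need([.52,-.2489,.155],.035,0)
for x in(.55,.50):
  print(x,proj(c,[[x,y+.035*(x-.52),.06] for y in(-.2489,-.2925,-.3367)]).round(1).tolist())
"
```

```text
t 15.25 pos [ 0.513  -0.2644  0.2263] shift [ 0.007   0.0155 -0.0713] turn [0.0058 0.0017 0.0141] F [-1.1  0.2 -1.3] w 0.0055 z [-0.  0. -1.]
0.55 [[297.2, 142.3], [347.3, 143.4], [397.7, 144.7]]
0.5 [[298.6, 198.0], [346.8, 199.0], [395.4, 200.0]]
```

View pics/w6.png

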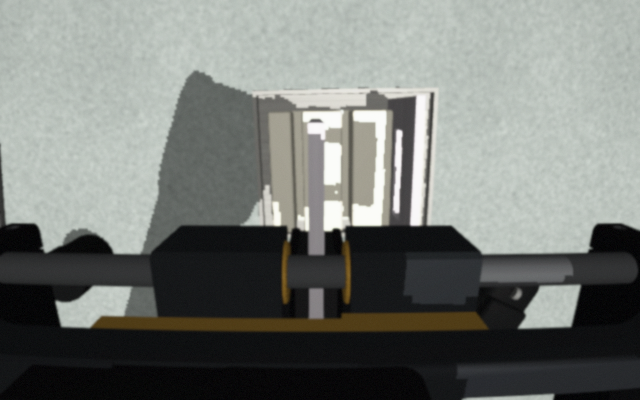

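Call:
apply_moves(deltas=[{"translation":[0.006,0.0155,-0.015],"turn":[0.006,0.002,0.014],"hand":0.0},{"translation":[0,0,-0.02],"turn":[0,0,0],"hand":0.0},{"translation":[0,0,-0.015],"turn":[0,0,0],"hand":0.0},{"translation":[0,0,0],"turn":[0,0,0],"hand":0.0}])

```text
time: 15.65
ee_pos: [0.5233, -0.2443, 0.1823]
eef_rot: [1.0, 0.02, 0.004, 0.001]
ft_force: [-0.4, 0.4, -1.5]
width: 0.0056
```

```bash
python3 -c "
from h import *
c=calibration('wrist');im=camera('wrist');cv2.imwrite('pics/w7.png',im[:,:,::-1]);g=cv2.cvtColor(im,cv2.COLOR_RGB2GRAY).astype(float)
need([.52,-.2489,.155],.035,0)
for x in(.55,.54):
  p=proj(c,[[x,y+.035*(x-.52),.06] for y in(-.2489,-.2925,-.3367)]).round(1);print(x,p.tolist())
r=int(p[1,1]);print(r,[int(v) for v in g[r-2:r+3,340:395].mean(0)])
"
```

```text
t 15.7 pos [ 0.5238 -0.2446  0.1835] shift [-0.0038 -0.0043 -0.0285] turn [ 0.0027  0.01   -0.0058] F [-0.3  0.6 -1.3] w 0.0057 z [-0.  0. -1.]
0.55 [[320.3, 164.6], [376.9, 167.0], [433.4, 169.5]]
0.54 [[320.2, 177.5], [376.3, 179.8], [432.4, 182.2]]
179 [251, 251, 251, 251, 251, 251, 251, 251, 251, 251, 251, 251, 249, 240, 210, 174, 161, 158, 159, 159, 159, 159, 159, 159, 159, 158, 159, 157, 152, 146, 147, 152, 149, 129, 103, 88, 84, 84, 84, 84, 86, 97, 120, 141, 153, 158, 159, 160, 158, 159, 164, 193, 225, 241, 249]
```

Call:
apply_moves(deltas=[{"translation":[-0.004,-0.0043,-0.006],"turn":[0.003,0.01,-0.006],"hand":0.0},{"translation":[0,0,-0.008],"turn":[0,0,0],"hand":0.0},{"translation":[0,0,-0.008],"turn":[0,0,0],"hand":0.0},{"translation":[0,0,0],"turn":[0,0,0],"hand":0.0}])

```text
time: 16.1
ee_pos: [0.5208, -0.2494, 0.1628]
eef_rot: [1.0, 0.017, 0.001, 0.001]
ft_force: [0.6, 0.2, -2.2]
width: 0.0055
```

```bash
python3 -c "
from h import *
need([.52,-.2489,.145],.035,0)"
```

```text
t 16.1 pos [ 0.5208 -0.2494  0.1628] shift [-0.0008  0.0005 -0.0178] turn [0.0013 0.0026 0.0004] F [ 0.6  0.2 -2.2] w 0.0055 z [-0.  0. -1.]
```

Call:
apply_moves(deltas=[{"translation":[0,0.0005,-0.007],"turn":[0.001,0.002,0],"hand":0.0},{"translation":[0,0,-0.006],"turn":[0,0,0],"hand":0.0},{"translation":[0,0,-0.004],"turn":[0,0,0],"hand":0.0}])

```text
time: 16.4
ee_pos: [0.5211, -0.2491, 0.145]
eef_rot: [1.0, 0.017, 0.001, 0.0]
ft_force: [0.1, 0.9, -1.4]
width: 0.0057
```

Call:
apply_moves(deltas=[{"translation":[0,0,-0.004],"turn":[0,0,0],"hand":0.0},{"translation":[0,0,-0.004],"turn":[0,0,0],"hand":0.0}])

```text
time: 16.6
ee_pos: [0.521, -0.249, 0.1361]
eef_rot: [1.0, 0.017, 0.0, 0.0]
ft_force: [-0.6, 0.2, -2.1]
width: 0.0053
```

In the slot. Continue down; floor expected at TCP ≈ 0.104–0.106.

Call:
apply_moves(deltas=[{"translation":[0,0,-0.007],"turn":[0,0,0],"hand":0.0},{"translation":[0,0,-0.007],"turn":[0,0,0],"hand":0.0},{"translation":[0,0,-0.005],"turn":[0,0,0],"hand":0.0},{"translation":[0,0,0],"turn":[0,0,0],"hand":0.0}])

```text
time: 17.0
ee_pos: [0.5207, -0.2488, 0.1146]
eef_rot: [1.0, 0.017, 0.0, -0.0]
ft_force: [-0.9, 0.8, -1.1]
width: 0.0056
```

Call:
apply_moves(deltas=[{"translation":[0,0,-0.003],"turn":[0,0,0],"hand":0.0},{"translation":[0,0,-0.003],"turn":[0,0,0],"hand":0.0}])

```text
time: 17.2
ee_pos: [0.521, -0.249, 0.1086]
eef_rot: [1.0, 0.017, 0.0, 0.0]
ft_force: [-0.4, 0.4, -1.4]
width: 0.0059
```

Call:
apply_moves(deltas=[{"translation":[0,0,-0.003],"turn":[0,0,0],"hand":0.0}])

```text
time: 17.3
ee_pos: [0.5211, -0.249, 0.1055]
eef_rot: [1.0, 0.017, 0.001, 0.0]
ft_force: [-0.8, -0.4, -2.0]
width: 0.0054
```

Call:
apply_moves(deltas=[{"translation":[0,0,-0.003],"turn":[0,0,0],"hand":0.0}])

```text
time: 17.4
ee_pos: [0.5212, -0.249, 0.1024]
eef_rot: [1.0, 0.017, 0.001, 0.0]
ft_force: [0.7, -0.5, -2.2]
width: 0.0057
```

Call:
apply_moves(deltas=[{"translation":[0,0,-0.002],"turn":[0,0,0],"hand":0.0}])

```text
time: 17.5
ee_pos: [0.5211, -0.249, 0.1001]
eef_rot: [1.0, 0.017, 0.001, 0.0]
ft_force: [-0.3, -0.9, -1.7]
width: 0.0055
```

Call:
apply_moves(deltas=[{"translation":[0,0,-0.002],"turn":[0,0,0],"hand":0.0}])

```text
time: 17.6
ee_pos: [0.5208, -0.2493, 0.0986]
eef_rot: [1.0, 0.017, 0.0, 0.0]
ft_force: [-11.2, 2.1, 25.0]
width: 0.0058
```

Call:
apply_moves(deltas=[{"translation":[0,0,-0.002],"turn":[0,0,0],"hand":0.0}])

```text
time: 17.7
ee_pos: [0.5209, -0.2495, 0.0986]
eef_rot: [1.0, 0.017, 0.0, 0.001]
ft_force: [-13.9, 5.6, 29.3]
width: 0.0055
```

Floor reached (same TCP height as the first). Release, retreat and check.

Call:
apply_moves(deltas=[{"translation":[0,0,0],"turn":[0,0,0],"hand":0.0},{"translation":[0,0,0],"turn":[0,0,0],"hand":0.022},{"translation":[0,0,0],"turn":[0,0,0],"hand":0.022},{"translation":[0,0,0],"turn":[0,0,0],"hand":0.022}])

```text
time: 18.1
ee_pos: [0.5218, -0.2495, 0.0999]
eef_rot: [1.0, 0.017, 0.001, 0.001]
ft_force: [0.6, 0.1, 0.3]
width: 0.0193
```

Call:
apply_moves(deltas=[{"translation":[0,0,0.015],"turn":[0,0,0],"hand":0.022},{"translation":[0,0,0.03],"turn":[0,0,0],"hand":0.022},{"translation":[0,0,0.045],"turn":[0,0,0],"hand":0.022},{"translation":[0,0,0.05],"turn":[0,0,0],"hand":0.03},{"translation":[-0.02,0,0.04],"turn":[0,0,0],"hand":0.03}])

```text
time: 18.6
ee_pos: [0.4987, -0.2472, 0.2832]
eef_rot: [1.0, 0.018, -0.003, -0.002]
ft_force: [0.8, -0.9, 1.3]
width: 0.0285
```

Call:
apply_moves(deltas=[{"translation":[-0.05,0.02,0.02],"turn":[0,0,0],"hand":0.03},{"translation":[-0.05,0.02,0.02],"turn":[0,0,0],"hand":0.03},{"translation":[0,0.045,0.0],"turn":[0,0,0],"hand":0.03},{"translation":[0,0.045,0.0],"turn":[0,0,0],"hand":0.03},{"translation":[0,0.03,0.0],"turn":[0,0,0],"hand":0.03}])

```text
time: 19.1
ee_pos: [0.4083, -0.0924, 0.3306]
eef_rot: [1.0, 0.014, 0.005, 0.003]
ft_force: [0.3, -0.2, -0.8]
width: 0.0297
```

```bash
python3 -c "
from h import *
s=camera('scene')[:,:,::-1];t=camera('top')[:,:,::-1]
cv2.imwrite('pics/f.png',np.vstack([np.hstack([crop(s,210,100,90,90,300,300),crop(t,370,150,90,90,300,300)]),np.hstack([crop(s,180,80,300,300,300,300),crop(t,120,80,400,400-80,300,300)])]))"
```

```text
(no output)
```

View pics/f.png

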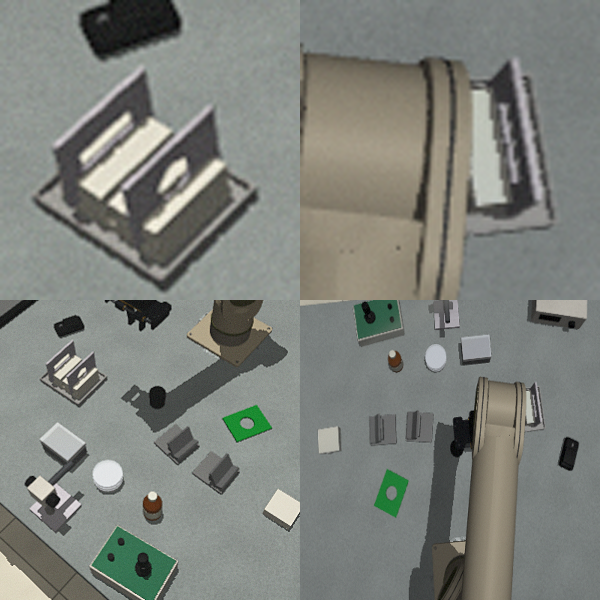

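```bash
python3 -c "
from h import *
c=calibration('scene')
for y in(-.3367,-.2489): print(proj(c,[[.5215+d,y+.035*d,.12] for d in(.065,-.065)]).round(1).tolist())
f=lambda u,v:(round(210+u*.3,1),round(100+v*.3,1))
print(f(55,150),f(143,70),f(124,188),f(214,110))
from bench import order
print(order.close_job())"
```

```text
[[226.1, 143.0], [252.9, 119.1]]
[[245.2, 156.6], [271.8, 131.9]]
(226.5, 145.0) (252.9, 121.0) (247.2, 156.4) (274.2, 133.0)
the job is handed in; nothing more can be done
None
```

Both inserts are standing upright in the rack and the job has been handed in; no verdict came back. The oblong-opening insert is in the slot furthest to the robot's right (-y). The round-opening insert is in the slot furthest to its left, and the middle slot is empty.

- **Seating:** Both inserts reached the slot floor at the same tool height, 0.0986–0.0988 m. The contact force was about 57 N at the wrist for the first insert and about 33 N for the second. I lowered them in 2–8 mm steps and released them with the wrist force back to roughly the insert's weight.
- **Final pictures:** Both inserts look upright, level and parallel to the slots. The bystanders and the green look-alike look to be in their original places, though I judged that by eye only. The arm was clear of everything.
- **Disagreement:** The top edges in the scene camera picture lay within about 2.5 pixels (roughly 5–7 mm at that range) of where a seated insert's edges should be. That check is too coarse to confirm the tolerances, and the top camera's view of the round insert was blocked by the arm. The closest evidence is the wrist camera, where the slot positions agreed to about 0.5 mm, and the matching floor heights.

The arm finished at about 19 s of the 67 s allowed.

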